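# Napkin ring offered to the ejector mandrel

## Task

First free the mandrel stand's ejector by pressing its pedal right down to the stop and letting it spring back up. Then take the napkin ring (the tallest of the three loose steel rings), carry it over the punch rack without touching the rack, and finish while holding it still, level and centred about a centimetre above the top of the mandrel, ready to be lowered on, with ring and mandrel never touching. Leave everything else on the bench where it is.

Things in the scene. Friction and masses are not known exactly. Their poses are not given: they have to be found in the camera images.
- ring: the napkin ring to be carried: plain steel tube open at both ends, standing upright on the bench, outside diameter 48, wall 3 (bore 42), height 30, 40 to 85 g; the tallest of the three loose rings, which swap places. Origin: centre of its underside; z is its axis, up.
- mandrel_tip (a point): centre of the flat top of the upright tapered steel mandrel on the mandrel stand, 170 above the bench; the top is 26 in diameter, widening evenly to 54 at 120 below.
- stand: the mandrel stand, fixed: grey base plate 250 (x) by 120 (y) by 20; the mandrel stands 70 from the centre on +x (away from the robot); a brass ejector collar (84 outside, 12 high) at the mandrel's foot, 50 above the bench, rises up to 25 while the pedal is pressed; the pedal is over the -x half. Origin: centre of the underside.
- pedal_pad (a point): point on top of the pedal's black rubber tread where to press, 85 from the hinge, 68 above the bench when the pedal is up. Press straight down: it sinks about 24 to the stop, and pushes back with about 6 N at the top and 11 N at the stop.
- pedal (a joint): pedal angle in rad: 0 up (where its spring returns it), 0.28 at the stop. The pedal is an aluminium plate 110 long, 70 wide, level when up, pointing along the stand's -x, hinged at its inner end along the stand's y, 60 above the bench.
- rack: punch rack, fixed, standing between the loose rings and the mandrel stand: wooden block 260 (x) by 50 (y) by 60 high with a row of upright steel punches along it, whose tops are 110 to 130 above the bench. Origin: centre of the underside, x along the row.
- low_ring: bystander: steel ring like the napkin ring but only 12 high, 48 outside. Origin: centre of its underside.
- bangle: bystander: steel bangle 74 outside, 14 high. Origin: centre of its underside.
- can: bystander: spray can 54 in diameter, 170 high. Origin: centre of its underside.
- cone: bystander: wooden bracelet cone 100 at the foot, 200 high. Origin: centre of its underside.
- bowl: bystander: round dark bowl filled with red-brown pitch, 112 in diameter, 61 high. Origin: centre of its underside.
- hammer: bystander: hammer 240 long lying along its x. Origin: on its length, at bench level.
- driver: bystander: screwdriver 170 long lying along its x. Origin: on its length, at bench level.
- jar: bystander: small amber jar 44 in diameter, 60 high. Origin: centre of its underside.
Things that resemble listed ones, but are neither listed nor needed, are in the scene too. Leave any purple or red look-alike of the ring alone.

How it is judged:
On the way, in this order (a step that is already met when the one before it is completed fails the run):
1. the pedal is pressed down to its stop (value of joint pedal above 0.255 rad), for 0.1 s.
2. the pedal is back up and the held ring has been lifted clear of the bench (value of joint pedal below 0.03 rad and height (world z) of ring above 0.04 m and contact force between ring and the fingers above 0.3 N), for 0.1 s.
3. the held ring passes over the punch rack (x of ring in the frame of rack between -0.15 and 0.15 m and y of ring in the frame of rack between -0.05 and 0.05 m and height (world z) of ring above 0.12 m and contact force between ring and the fingers above 0.3 N), for 0.02 s.
At the end, for the whole second after the job is handed in: The napkin ring is held by the gripper, still, within 8 mm of the mandrel's axis, its underside 3 to 20 mm above the mandrel's top, level within 8 degrees, touching nothing of the stand; the pedal is back up; every bystander within 30 mm of where it started (horizontal distance between ring and mandrel_tip below 0.008 m and z of ring in the frame of mandrel_tip between 0.003 and 0.02 m and angle between ring's own z axis and vertical below 0.14 rad and linear speed of ring below 0.02 m/s and contact force between ring and the fingers above 0.3 N and contact force between ring and stand below 0.1 N and value of joint pedal below 0.03 rad and distance of each of low_ring, bangle, can, cone, bowl, hammer, driver, jar from where it was at the start of the episode below 0.03 m); the arm keeps its last pose, push and grip.
It fails at once if the ring or the robot touches the punch rack (contact force between any of ring, the arm, the fingers and rack above 0.5 N).
It fails at once if the ring touches the mandrel stand (contact force between ring and stand above 0.5 N).
It fails at once if a bystander is moved more than 30 mm (distance of any of low_ring, bangle, can, cone, bowl, hammer, driver, jar from where it was at the start of the episode above 0.03 m).
It also fails if it takes over 58 s, if anything falls off the work surface, if the arm or the gripper's body presses on something with over 40 N, if the wrist force passes 120 N, or if a joint passes its speed limit or range.

## Robot

A 6-joint arm with a two-finger parallel gripper is mounted at the origin on the work surface. World frame = base frame: x ahead of the robot, y to its left, z up, the work surface at z = 0. Lengths are in m, angles in rad, forces in N, time in s.
With the tool pointing down it reaches from about 0.25 to 0.725 m from the base axis. Payload 4 kg.
Tool frame: the origin (TCP) lies midway between the tips of the shut fingers; the grasp point (between the pads) lies 19 mm behind it; z points along the fingers, x is the direction in which the jaws open and shut, and the axes are right-handed (so a half turn about z gives the same grasp; the last joint's range is limited). The gripper opens to 85 mm and grips with 20 to 120 N. Pads are 22 mm wide; open, the fingers measure 114 mm over their backs; the gripper's body (76 mm by 85 mm) begins 54 mm behind the grasp point. The pads swing forward as they close: fully open they stand 13 mm farther back than shut.
Start: joints at [1.112, 0.241, 0.005, 1.335, 0, 1.571], TCP at [0.221, 0.448, 0.198] pointing down, gripper open.
Joint ranges: [-2.72, 2.72], [-1.05, 1.87], [-1.09, 1.28], [-1.99, 2.15], [-1.42, 1.44], [-3.14, 3.14]. Speed limits (rad/s): [2.79, 2.79, 3.14, 3.14, 3.14, 3.14].

## Interface

Orientations are given as a unit quaternion [x, y, z, w].
In Python, from workcell import bot, vision, ticket gives the robot as it stands.
- The arm moves only by the tool play_rows, never from a script. Its argument "deltas" is one flat list of numbers, 5 for each row, row after row: the opening, from 0 (shut) to 1 (fully open), then the shift along the tool's x, y, z in units of 60 mm (1.0 is 60 mm), then the turn about the tool's z in degrees. A call has 1 to 12 rows; each row shifts and turns the pose as measured when the row begins, along the tool's axes as they then stand; what a row does not reach is not made up. A row lasts 1/8 s, in which the tool goes at most 62.5 mm and 10.7 degrees, less where a joint would pass 70% of its speed; a pose out of reach is approached as far as the arm can. A call is refused whole if a number of a shift passes 1 or a number of a turn 10.7, either way. A call with a gripper value outside its range is refused whole. The fingers move at their own pace and stop on an object; the grip force is fixed at half the most. Time passes only in rows, so rows that do not move let the fingers close. It gives the time, the measured TCP pose, the force and the opening at its end, in the units of the state.
- bot.get_obs(): the state, without advancing time (a new reading comes with each control period).
- vision.camera(name): name is "scene" or "side" or "wrist"; returns a dict with "color" (384x512x3 uint8, blue, green, red), "intrinsics" (3x3 intrinsics, pixels), "rvec" (rotation vector, rad) and "tvec" (3), from world to camera coordinates, as OpenCV has them. Camera axes: x right, y down, z forward; pixel columns grow to the right and rows downward; lengths in m; the calibration is good to about 2 mm. A picture is of the moment at which its call begins. There is no depth.
- ticket.job_done(): hands the job in, once; it reports no verdict.
The state is a dict: "clock": time; "joint_pos": joint angles; "joint_vel": joint speeds; "tau": joint torques, N m; "eef_pos": TCP position; "tool_rot": TCP orientation; "ft_force": force on the tool from outside, world axes, zero at the start; "ft_torque": the same for the moment, N m; "grip_width": finger opening in m.
Only numpy, scipy, OpenCV 4.12 (cv2) and the standard library are available. Lean on these libraries where they do the work, as an engineer would, in place of code of your own. Each camera call takes 0.05 s, during which the arm holds its last target. There are 200 camera calls.

## Working session

There is one attempt and no reset: what is moved stays moved. The work goes in short steps, Python scripts to look and compute and a tool call to move; the robot and the scene stay as the last step left them, time stands still between calls to the robot, and variables do not carry over. Pictures are saved under pics/ and viewed, about 8 in all and at most 12, crops included, and the job is handed in when it is done.

Besides the shell and the picture viewer there is one more tool, called after "Request:" by a JSON object that holds its "name" and its "arguments". play_rows: Moves the arm, as the interface text tells. Its arguments: {"type":"object","properties":{"deltas":{"type":"array"}},"required":["deltas"]}

```bash
mkdir -p pics; cat > h.py <<'E'
import numpy as np, cv2
from workcell import bot, vision, ticket
def shot(n,f):
    c=vision.camera(n); cv2.imwrite(f'pics/{f}.png',c['color']); np.savez(f'pics/{f}.npz',**c); return c
def ray(f,uv,z):
    c=np.load(f'pics/{f}.npz'); R=cv2.Rodrigues(c['rvec'])[0]; t=c['tvec'].ravel()
    o=-R.T@t; p=cv2.undistortPoints(np.float64([[uv]]),c['intrinsics'],None)[0,0]
    d=R.T@np.array([*p,1]); return o+d*(z-o[2])/d[2]
def proj(f,P):
    c=np.load(f'pics/{f}.npz'); return cv2.projectPoints(np.float64(P).reshape(-1,3),c['rvec'],c['tvec'],c['intrinsics'],None)[0][:,0]
E
python3 - <<'E'
from h import *
for n in ('scene','side','wrist'):
    c=shot(n,n+'0'); R=cv2.Rodrigues(c['rvec'])[0]; print(n,-R.T@c['tvec'].ravel(),R[2])
a=cv2.imread('pics/scene0.png');b=cv2.imread('pics/side0.png')
cv2.imwrite('pics/sc.png',cv2.resize(a,(800,600)));cv2.imwrite('pics/si.png',cv2.resize(b,(800,600)))
print(bot.get_obs())
E
```

```text
scene [ 1.10120896 -0.6728938   0.68289554] [-0.55673821  0.63476388 -0.53583336]
side [-0.02292315 -0.8605229   1.07048477] [ 0.39090771  0.62634879 -0.6744467 ]
wrist [0.15579638 0.48160382 0.3731853 ] [ 0.2626984  -0.13219354 -0.95577948]
{'clock': 0.15, 'joint_pos': array([1.11203099e+00, 2.41276810e-01, 4.03085004e-03, 1.33520960e+00,
       7.91150798e-06, 1.57082329e+00]), 'joint_vel': array([-2.12763535e-05,  2.14354950e-04,  5.27716893e-03, -1.17764890e-03,
       -1.04060922e-03,  6.92192313e-04]), 'tau': array([ 9.77010786e-04, -3.72636044e+01,  2.52638304e+01,  1.23613933e-02,
       -1.38816438e-05, -1.09011424e-05]), 'eef_pos': array([0.22117876, 0.44781611, 0.19679801]), 'tool_rot': array([ 8.49371718e-01,  5.27794464e-01, -7.06728099e-04,  4.34525646e-04]), 'ft_force': array([-1.19518709,  0.08586322, -0.06669003]), 'ft_torque': array([-0.02579753, -0.01066984,  0.00853823]), 'grip_width': 0.08524191602550121}
```

View pics/sc.png

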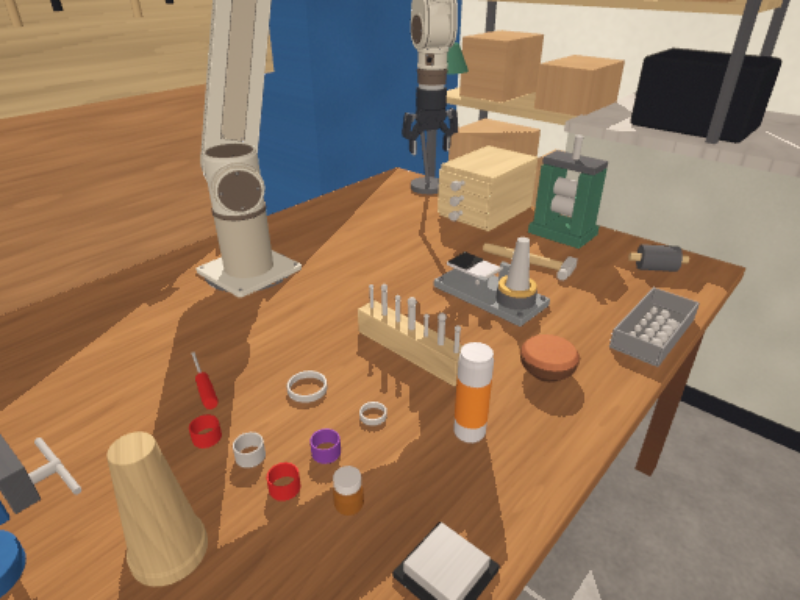

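View pics/si.png

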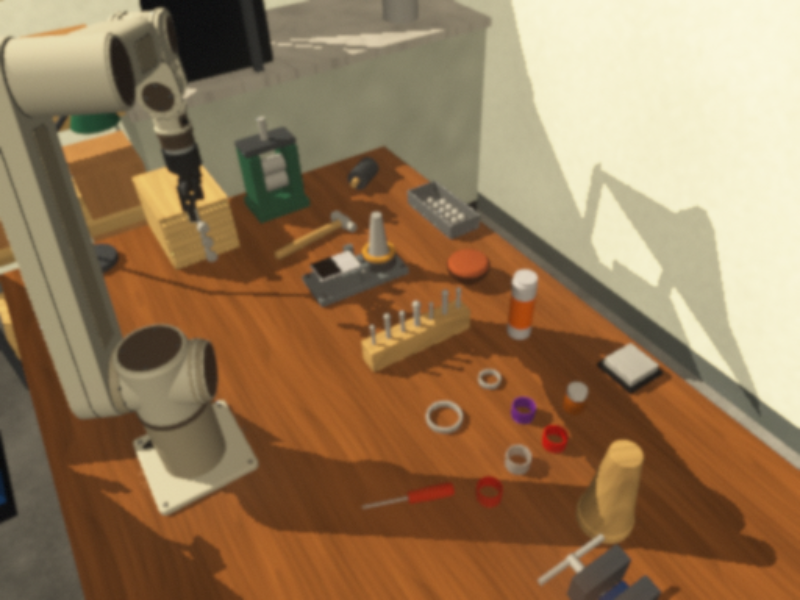

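The scene picture shows three steel rings. At (249,450) is a tall narrow one, at (373,413) a low narrow one, and at (307,387) a wide one, the bangle. The first fits the napkin ring; the purple and red ones are look-alikes. The stand has its pedal tread at (470,262) and the mandrel tip at (522,240). I'll confirm both in one enlarged crop.

```bash
python3 - <<'E'
from h import *
a=cv2.imread('pics/scene0.png')
A=cv2.resize(a[225:345,110:260],(750,600),interpolation=cv2.INTER_CUBIC)
B=cv2.resize(a[140:260,220:370],(750,600),interpolation=cv2.INTER_CUBIC)
cv2.imwrite('pics/cA.png',A);cv2.imwrite('pics/cB.png',B)
E
```

```text
(no output)
```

View pics/cA.png

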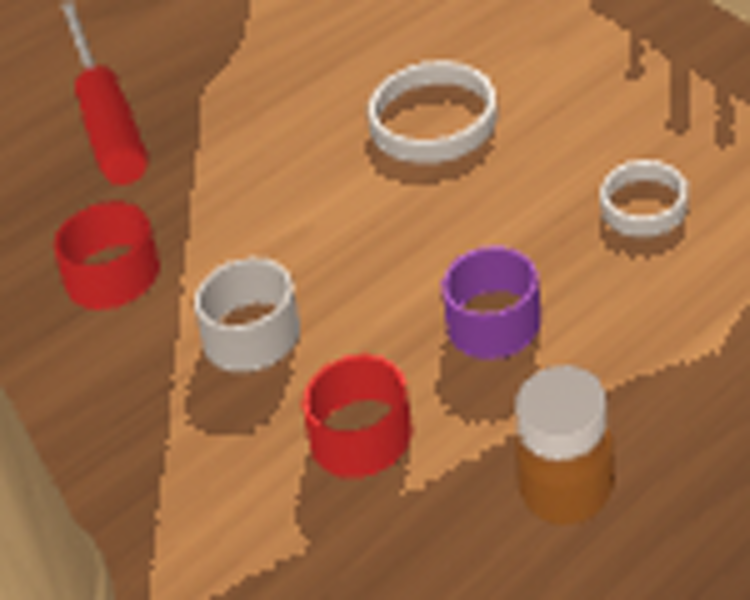

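View pics/cB.png

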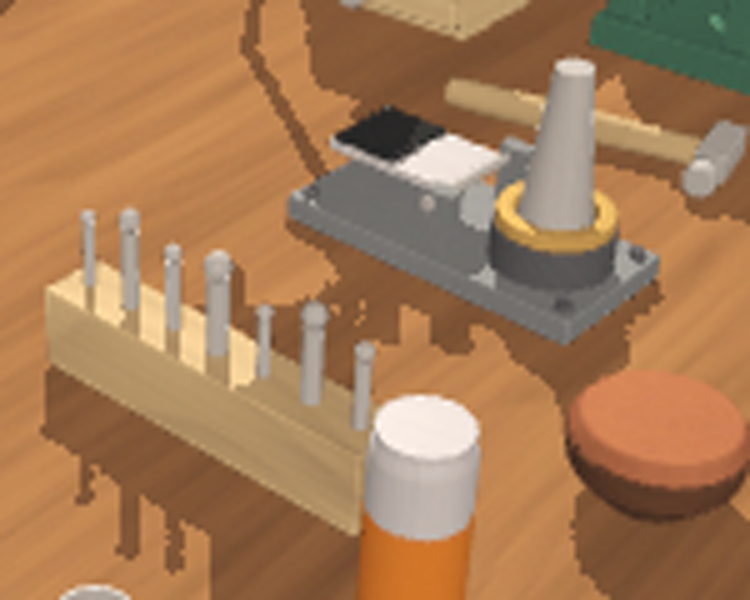

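The crops confirm it. The silver tall ring has its rim centred near crop A (246,300), and only it among the silver ones is taller than wide-band. In crop B the mandrel top is at (575,68), the black tread at (389,135), and the base corners at (289,205), (567,330) and (659,262).

```bash
python3 - <<'E'
from h import *
np.set_printoptions(precision=4,suppress=True)
A=lambda u,v:(110+u/5-.4,225+v/5-.4); B=lambda u,v:(220+u/5-.4,140+v/5-.4)
f='scene0'
def P(n,uv,z): print(n,np.array(uv),ray(f,uv,z))
P('ring',A(246,300),.03);P('ringL',A(196,305),.03);P('ringR',A(297,298),.03)
P('low',A(644,195),.012);P('bang',A(433,107),.014);P('red1',A(106,243),.03);P('red2',A(356,400),.03);P('purple',A(491,290),.03)
P('jar',A(561,405),.06)
tip=ray(f,B(575,68),.17);pad=ray(f,B(389,135),.068);print('tip',tip,'pad',pad)
for n,c in zip('LTRB',[(332,142),(391,106),(446,130),(388,163)]):P('tread'+n,B(*c),.068)
for n,c in zip('LBR',[(289,203),(567,330),(659,262)]):P('base'+n,B(*c),.02)
for n,c in zip(['l','t','r'],[(45,287),(93,260),(365,458)]):P('rack'+n,B(*c),.06)
for z,c in zip([.11,.13,.11,.13,.11,.13,.11],[(88,212),(129,212),(173,247),(217,255),(265,308),(314,310),(364,346)]):P('punch',B(*c),z)
P('can',B(426,428),.17);P('bowl',B(660,430),.061)
# side
for n,uv,z in [('ring',(517,453),.03),('tip',(377,214),.17),('pad',(327,269),.068),('low',(489,377),.012)]:
    print('side',n,ray('side0',(uv[0]*.64-.2,uv[1]*.64-.2),z))
E
```

```text
ring [158.8 284.6] [ 0.5185 -0.3695  0.03  ]
ringL [148.8 285.6] [ 0.5027 -0.3876  0.03  ]
ringR [169.  284.2] [ 0.5363 -0.3523  0.03  ]
low [238.4 263.6] [ 0.6019 -0.1744  0.012 ]
bang [196.2 246. ] [ 0.4627 -0.2034  0.014 ]
red1 [130.8 273.2] [ 0.4325 -0.3933  0.03  ]
red2 [180.8 304.6] [ 0.6078 -0.3729  0.03  ]
purple [207.8 282.6] [ 0.6043 -0.286   0.03  ]
jar [221.8 305.6] [ 0.7006 -0.3292  0.06  ]
tip [0.6016 0.2937 0.17  ] pad [0.4567 0.297  0.068 ]
treadL [286. 168.] [0.4315 0.2607 0.068 ]
treadT [297.8 160.8] [0.4305 0.3364 0.068 ]
treadR [308.8 165.6] [0.484  0.3312 0.068 ]
treadB [297.2 172.2] [0.481  0.2616 0.068 ]
baseL [277.4 180.2] [0.4128 0.2359 0.02  ]
baseB [333.  205.6] [0.656  0.2252 0.02  ]
baseR [351.4 192. ] [0.6609 0.3421 0.02  ]
rackl [228.6 197. ] [ 0.4018 -0.008   0.06  ]
rackt [238.2 191.6] [0.4026 0.0363 0.06  ]
rackr [292.6 231.2] [ 0.6633 -0.0154  0.06  ]
punch [237.2 182. ] [0.4164 0.0192 0.11  ]
punch [245.4 182. ] [0.4594 0.0116 0.13  ]
punch [254.2 189. ] [0.4856 0.0229 0.11  ]
punch [263.  190.6] [0.5327 0.0089 0.13  ]
punch [272.6 201.2] [0.5712 0.0072 0.11  ]
punch [282.4 201.6] [ 0.6119 -0.      0.13  ]
punch [292.4 208.8] [0.638  0.0137 0.11  ]
can [304.8 225.2] [ 0.749 -0.094  0.17 ]
bowl [351.6 225.6] [0.7767 0.1158 0.061 ]
side ring [ 0.5135 -0.3635  0.03  ]
side tip [0.6042 0.2939 0.17  ]
side pad [0.4523 0.2915 0.068 ]
side low [ 0.5979 -0.1719  0.012 ]
```

Both views agree within about 6 mm. The ring is near (0.518,-0.368), the tip near (0.602,0.294) and the pad near (0.455,0.295). I'll go above the pad with the fingers shut.

Request:
{"name": "play_rows", "arguments": {"deltas": [0,-0.09,0.77,0,0,0,-0.09,0.77,0,0,0,-0.09,0.77,0.2,0,0,-0.09,0.77,0.2,0,0,-0.09,0.77,0.4,0,0,-0.09,0.77,0.4,0,0,0,0,0,0]}}

```text
clock: 1.02
eef_pos: [0.4614, 0.2925, 0.1206]
tool_rot: [0.848, 0.53, -0.002, 0.0]
ft_force: [-0.4, 0.1, 0.3]
grip_width: -0.0001
```

```bash
cat >> h.py <<'E'
from scipy.spatial.transform import Rotation as Ro
def go(target,yaw=None):
    o=bot.get_obs();R=Ro.from_quat(o['tool_rot']).as_matrix()
    y=np.degrees(np.arctan2(R[1,0],R[0,0]))
    print('tcp',o['eef_pos'].round(4),'yaw',round(y,1),'tilt z',R[:,2].round(3),'F',o['ft_force'].round(1),'w',round(o['grip_width'],4),'t',o['clock'],'q6',o['joint_pos'][5].round(3))
    print('units',(R.T@(np.array(target)-o['eef_pos'])/.06).round(3), 'turn',None if yaw is None else round(y-yaw,1))
E
python3 -c "
from h import *
go([.455,.295,.09])"
```

```text
tcp [0.4614 0.2925 0.1206] yaw 63.9 tilt z [-0.003 -0.002 -1.   ] F [-0.4  0.1  0.3] w -0.0001 t 1.025 q6 1.02
units [-0.008 -0.113  0.51 ] turn None
```

Request:
{"name": "play_rows", "arguments": {"deltas": [0,-0.01,-0.1,0.4,0,0,0,0,0.4,0,0,0,0,0.2,0,0,0,0,0.15,0,0,0,0,0.1,0]}}

```text
clock: 1.65
eef_pos: [0.4548, 0.2971, 0.0457]
tool_rot: [0.848, 0.53, -0.0, -0.001]
ft_force: [-0.3, -0.2, 1.1]
grip_width: -0.0002
```

The force is only 1.1 N at z=0.046, so I need to look.

```bash
python3 - <<'E'
from h import *
c=shot('side','side1'); s=shot('scene','scene1');w=shot('wrist','w1')
print(bot.get_obs()['ft_force'],bot.get_obs()['eef_pos'])
A=cv2.resize(c['color'][120:210,170:290],(400,300),interpolation=cv2.INTER_CUBIC)
B=cv2.resize(s['color'][120:210,250:370],(400,300),interpolation=cv2.INTER_CUBIC)
W=cv2.resize(w['color'],(400,300))
cv2.imwrite('pics/v5.png',np.vstack([np.hstack([A,B]),np.hstack([W,W*0])]))
E
```

```text
[0.42864151 0.15819053 0.02469796] [0.45490783 0.29689861 0.04589171]
```

View pics/v5.png

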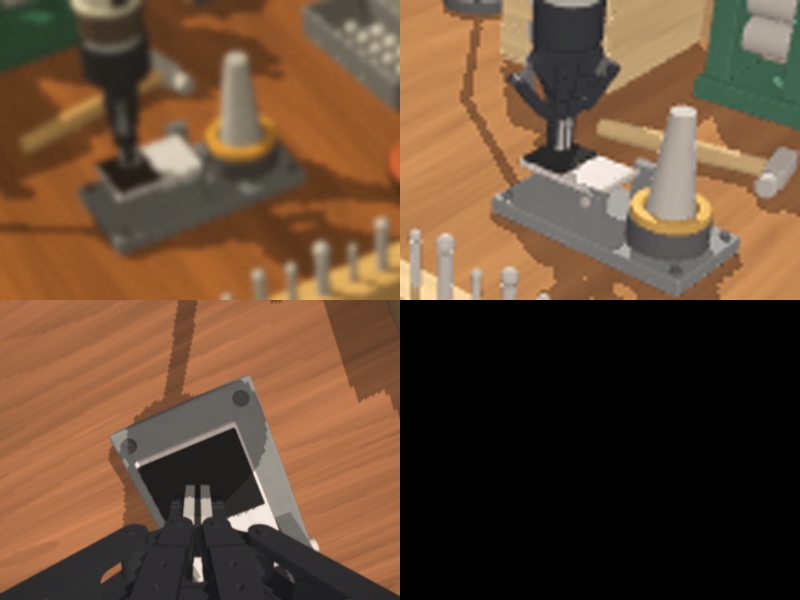

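The side and scene views suggest the tread is unmoved and the fingertips are just over it. I'll check by projecting points.

```bash
python3 - <<'E'
from h import *
for f,x0,y0 in (('side1',170,120),('scene1',250,120)):
    for z in (.046,.068,.09): p=proj(f,[.455,.297,z])[0]; print(f,z,p,'crop',(p-[x0,y0])*3.333)
    for P in ([.431,.26,.068],[.43,.336,.068]): p=proj(f,P)[0]; print('tread up',f,(p-[x0,y0])*3.333, 'down24',(proj(f,np.array(P)-[0,0,.027])[0]-[x0,y0])*3.333)
for z in (.046,.068,.09): print('wrist',proj('w1',[.455,.297,z])[0]*.78)
a=np.load('pics/side0.npz')['color'];b=np.load('pics/side1.npz')['color']
a0=np.load('pics/scene0.npz')['color'];b0=np.load('pics/scene1.npz')['color']
cr=lambda i,x,y:cv2.resize(i[y:y+60,x:x+80],(400,300),interpolation=cv2.INTER_CUBIC)
cv2.imwrite('pics/v6.png',np.vstack([np.hstack([cr(a,185,145),cr(b,185,145)]),np.hstack([cr(a0,270,140),cr(b0,270,140)])]))
E
```

```text
side1 0.046 [209.65939812 175.33347685] crop [132.18477394 184.42647833]
side1 0.068 [209.03583256 170.96353866] crop [130.10642993 169.86147435]
side1 0.09 [208.40050395 166.51116516] crop [127.98887966 155.02171347]
tread up side1 [126.3954026  194.48864227] down24 [129.03634759 212.4104022 ]
tread up side1 [ 95.67927643 160.14633412] down24 [ 98.58839316 177.93190444]
scene1 0.046 [296.66376271 171.68366308] crop [155.53032111 172.26164903]
scene1 0.068 [297.02477336 166.46335378] crop [156.73356962 154.86235816]
scene1 0.09 [297.39236612 161.14786548] crop [157.95875628 137.14583566]
tread up scene1 [119.27923348 160.07453095] down24 [118.20800121 181.49204364]
tread up scene1 [158.7637134  135.96522362] down24 [157.31033878 156.86997951]
wrist [196.01268349 175.31646811]
wrist [195.86711202 188.66827462]
wrist [195.68010726 205.82033956]
```

View pics/v6.png

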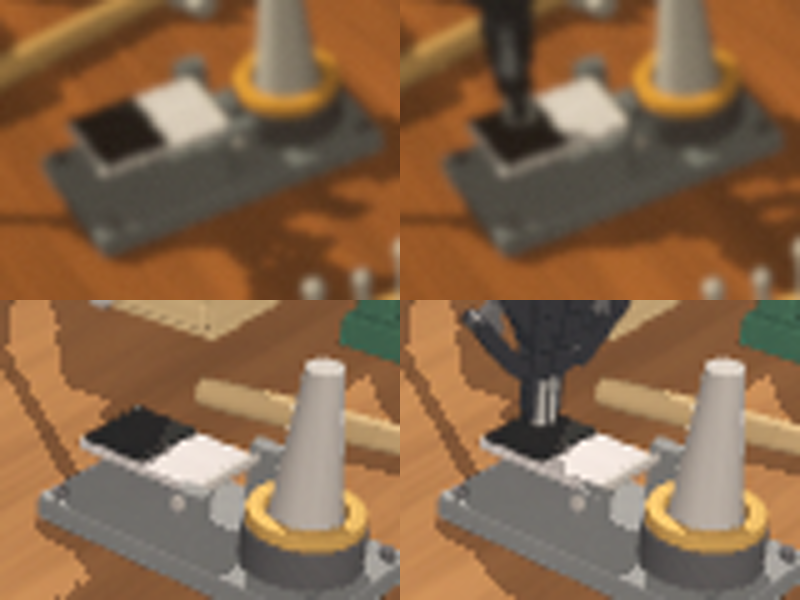

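The tread has not moved, and the visible tips end about at tread height. I'll go down a bit further and watch the force.

Request:
{"name": "play_rows", "arguments": {"deltas": [0,0,0,0.1,0,0,0,0,0.1,0]}}

```text
clock: 2.05
eef_pos: [0.4561, 0.2977, 0.0348]
tool_rot: [0.848, 0.53, 0.001, -0.001]
ft_force: [0.4, 0.2, 0.4]
grip_width: 0.0002
```

```bash
python3 - <<'E'
from h import *
c=shot('side','side2'); s=shot('scene','scene2');w=shot('wrist','w2')
go([.455,.297,.04]); o=bot.get_obs(); print(o['ft_force'],o['tau'])
for a,b in(('side1','side2'),('scene1','scene2')):
    d=np.abs(np.load(f'pics/{a}.npz')['color'].astype(int)-np.load(f'pics/{b}.npz')['color']).max(2)
    roi=d[140:200,185:275] if 'side' in a else d[140:210,270:350]
    print(a,(roi>25).sum(), np.argwhere(roi>25).mean(0) if (roi>25).any() else '')
E
```

```text
tcp [0.4559 0.2975 0.0347] yaw 64.0 tilt z [ 0.001  0.002 -1.   ] F [0.1 0.2 0.2] w -0.0001 t 2.2 q6 1.031
units [-0.013 -0.009 -0.089] turn None
[0.05933527 0.18935065 0.16327984] [ 1.07346667e-02 -4.34563923e+01  2.17527097e+01 -8.34389892e-02
  6.06267247e-03  8.91994046e-05]
side1 123 [28.12195122 43.30894309]
scene1 275 [19.39636364 28.90909091]
```

```bash
python3 - <<'E'
from h import *
L=lambda f:np.load(f'pics/{f}.npz')['color']
cr=lambda i,x,y:cv2.resize(i[y:y+60,x:x+80],(400,300),interpolation=cv2.INTER_CUBIC)
cv2.imwrite('pics/v7.png',np.vstack([np.hstack([cr(L('side2'),185,145),cr(L('scene2'),270,140)]),np.hstack([cv2.resize(L('w2')[150:375,100:400],(400,300)),cv2.resize(L('w1')[150:375,100:400],(400,300))])]))
E
```

```text
(no output)
```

View pics/v7.png

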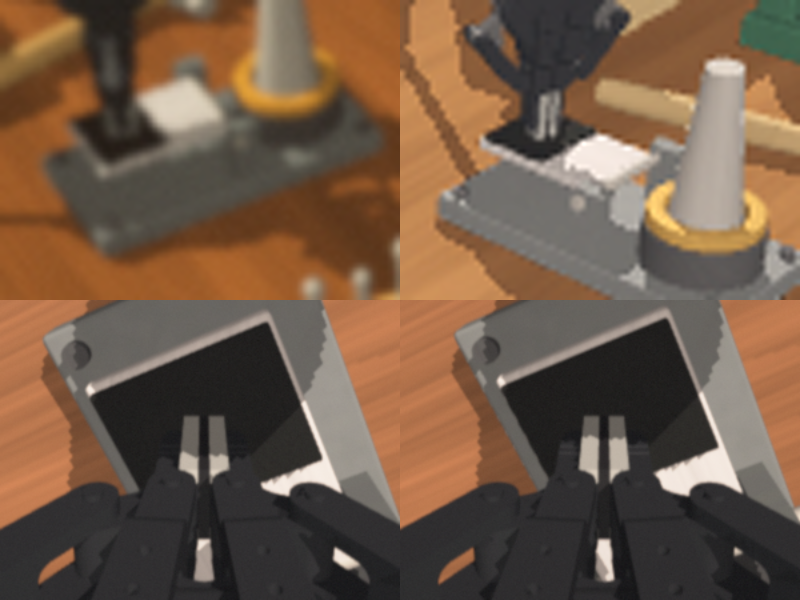

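In the wrist crop the tips are fully visible, so they have not gone through the tread. The tips sit higher than the reported TCP implies. I'll continue down in small steps until force shows.

Request:
{"name": "play_rows", "arguments": {"deltas": [0,0,0,0.1,0]}}

```text
clock: 2.33
eef_pos: [0.4558, 0.2977, 0.0296]
tool_rot: [0.848, 0.53, 0.001, -0.001]
ft_force: [-4.1, -1.6, 9.5]
grip_width: 0.0001
```

Request:
{"name": "play_rows", "arguments": {"deltas": [0,0,0,0.1,0]}}

```text
clock: 2.45
eef_pos: [0.4557, 0.2978, 0.0247]
tool_rot: [0.848, 0.53, 0.001, -0.001]
ft_force: [-3.1, -2.6, 10.3]
grip_width: -0.0002
```

Request:
{"name": "play_rows", "arguments": {"deltas": [0,0,0,0.1,0]}}

```text
clock: 2.58
eef_pos: [0.456, 0.2978, 0.0202]
tool_rot: [0.848, 0.53, 0.002, -0.001]
ft_force: [-2.5, -2.9, 12.2]
grip_width: -0.0002
```

Contact came at a reading of about 0.033, so I'll continue to the stop.

Request:
{"name": "play_rows", "arguments": {"deltas": [0,0,0,0.1,0]}}

```text
clock: 2.7
eef_pos: [0.4565, 0.2978, 0.016]
tool_rot: [0.848, 0.53, 0.003, -0.001]
ft_force: [-2.7, -3.1, 14.0]
grip_width: -0.0002
```

Request:
{"name": "play_rows", "arguments": {"deltas": [0,0,0,0.1,0]}}

```text
clock: 2.82
eef_pos: [0.457, 0.2981, 0.014]
tool_rot: [0.848, 0.53, 0.004, -0.001]
ft_force: [-14.5, -7.6, 45.1]
grip_width: 0.0002
```

Request:
{"name": "play_rows", "arguments": {"deltas": [0,0,0,0.1,0]}}

```text
clock: 2.95
eef_pos: [0.4571, 0.2982, 0.0139]
tool_rot: [0.848, 0.53, 0.005, -0.001]
ft_force: [-16.3, -10.0, 47.6]
grip_width: 0.0001
```

The force jumped stiffly at reading 0.014, which should be the stop. I'll check the collar and pedal before letting go.

```bash
python3 - <<'E'
from h import *
s=shot('scene','scene3');c=shot('side','side3')
L=lambda f:np.load(f'pics/{f}.npz')['color']
cr=lambda i,x,y:cv2.resize(i[y:y+60,x:x+80],(400,300),interpolation=cv2.INTER_CUBIC)
cv2.imwrite('pics/v8.png',np.hstack([cr(s['color'],275,145),cr(c['color'],185,145)]))
go([.456,.297,.2])
E
```

```text
tcp [0.4571 0.2982 0.0141] yaw 64.0 tilt z [ 0.009  0.007 -1.   ] F [-13.6  -8.2  39.8] w 0.0002 t 3.05 q6 1.032
units [ 0.006  0.007 -3.098] turn None
```

View pics/v8.png

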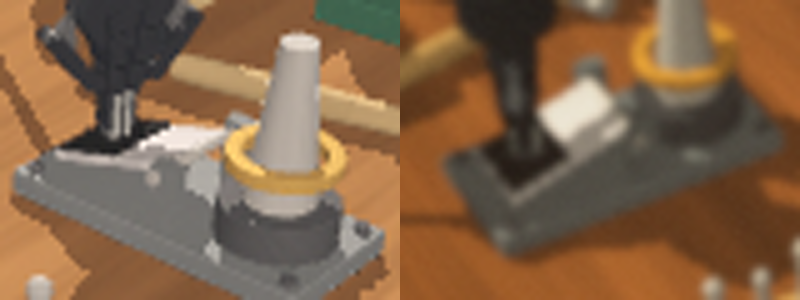

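The pedal is down at the stop and the collar has risen. Next I'll release, rise, turn the jaws to world y and travel to above the ring.

Request:
{"name": "play_rows", "arguments": {"deltas": [0,0,0,-0.3,0,0,0,0,-0.5,0,0,0,0,-0.6,-6.5,0,0,0,-0.6,-6.5,0,0,0,-0.6,-6.5,0,0,0,-0.6,-6.5,0,0,0,0,0]}}

```text
clock: 3.92
eef_pos: [0.4549, 0.2964, 0.2155]
tool_rot: [0.702, 0.712, 0.008, 0.001]
ft_force: [-0.4, -0.2, -1.4]
grip_width: 0.0002
```

```bash
python3 - <<'E'
from h import *
go([.5185,-.368,.2],90)
A=lambda u,v:(u*.64-.2,v*.64-.2)
print('cone',ray('scene0',A(165,548),.0),ray('scene0',A(133,450),.2),ray('side0',A(627,452),.2))
shot('scene','scene4'); a=np.load('pics/scene0.npz')['color'][155:200,280:320].astype(int); b=np.load('pics/scene4.npz')['color'][155:200,280:320]
print('pedal diff px',(np.abs(a-b).max(2)>40).sum())
E
```

```text
tcp [0.4549 0.2964 0.2155] yaw 90.8 tilt z [ 0.012  0.01  -1.   ] F [-0.4 -0.2 -1.4] w 0.0002 t 3.925 q6 0.562
units [-11.089   0.901   0.165] turn 0.8
cone [ 0.56095878 -0.54183843  0.        ] [ 0.57630149 -0.54056204  0.2       ] [ 0.57152379 -0.54043606  0.2       ]
pedal diff px 26
```

Request:
{"name": "play_rows", "arguments": {"deltas": [0,-0.95,0.08,0,0,0,-0.95,0.08,0,0,0,-0.95,0.08,0,0,0,-0.95,0.08,0,0,0,-0.95,0.08,0,0,0,-0.95,0.08,0,0,0,-0.95,0.08,0,0,0,-0.95,0.08,0,0,1,-0.95,0.08,0,0,1,-0.95,0.08,0,0,1,-0.95,0.08,0,0,1,-0.5,0,0,0]}}

```text
clock: 5.48
eef_pos: [0.5066, -0.3765, 0.1853]
tool_rot: [0.703, 0.711, -0.003, -0.013]
ft_force: [0.4, 0.1, 0.7]
grip_width: 0.0721
```

```bash
python3 - <<'E'
from h import *
go([.5185,-.368,.15],90)
E
```

```text
tcp [ 0.5066 -0.3765  0.1853] yaw 90.6 tilt z [-0.022  0.014 -1.   ] F [0.4 0.1 0.7] w 0.0721 t 5.475 q6 -0.65
units [0.132 0.213 0.586] turn 0.6
```

Request:
{"name": "play_rows", "arguments": {"deltas": [1,0.12,0.18,0.5,0,1,0,0,0.4,0,1,0,0,0,0]}}

```text
clock: 5.85
eef_pos: [0.5125, -0.3705, 0.1225]
tool_rot: [0.706, 0.708, -0.003, -0.018]
ft_force: [0.4, 0.3, -0.4]
grip_width: 0.0854
```

```bash
python3 - <<'E'
from h import *
go([.5185,-.368,.1],90)
c=shot('wrist','w4'); s=shot('side','side4')
W=cv2.resize(c['color'],(512,384)); S=cv2.resize(s['color'][220:340,260:400],(280,240)); 
S=np.vstack([S,cv2.resize(shot('scene','scene5')['color'][190:330,90:210],(280,327))[:144]*0])
cv2.imwrite('pics/v9.png',np.hstack([W,S]))
for z in(.03,0):print(proj('w4',[.5185,-.368,z]))
E
```

```text
tcp [ 0.5125 -0.3705  0.1225] yaw 90.1 tilt z [-0.03   0.02  -0.999] F [ 0.4  0.3 -0.4] w 0.0854 t 5.85 q6 -0.628
units [0.035 0.111 0.373] turn 0.1
[[253.00901142 190.35744324]]
[[252.33033029 181.72828136]]
```

View pics/v9.png

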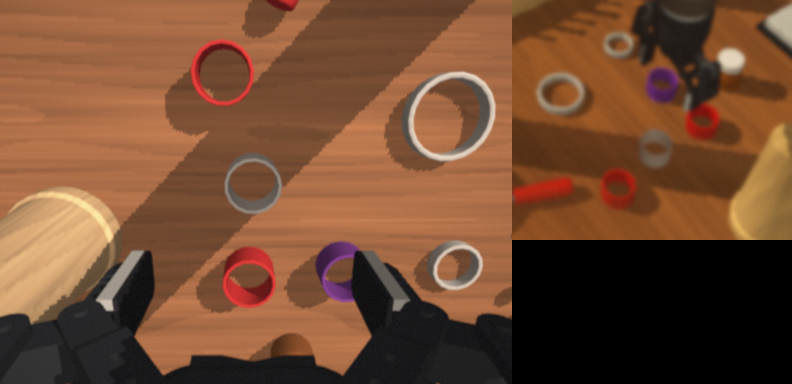

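The wrist view shows our grey ring at (253,184), where it was predicted at (253,190). The fingertips are at about (135,252) and (370,252), with the look-alike red ring behind. Next I'll check where the reported TCP projects, since the pads seemed about 30 mm short.

```bash
python3 - <<'E'
from h import *
o=bot.get_obs();R=Ro.from_quat(o['tool_rot']).as_matrix();p=o['eef_pos']
for b in (0,.013,.03,.045): print(b,[proj('w4',p+R@[s*.0427,0,-b])[0].round(0) for s in(-1,0,1)])
W=np.load('pics/w4.npz');Rc=cv2.Rodrigues(W['rvec'])[0];print('cam in tool',R.T@(-Rc.T@W['tvec'].ravel()-p))
W=np.load('pics/wrist0.npz');Rc=cv2.Rodrigues(W['rvec'])[0];R0=Ro.from_quat([.84937,.52779,-.0007,.00043]).as_matrix();print('cam in tool0',R0.T@(-Rc.T@W['tvec'].ravel()-[.22118,.44782,.1968]))
# ring centre from wrist view top rim at z=.03
for uv in((253,184),(253,157),(253,213),(224,184),(282,184)):print(uv,ray('w4',uv,.03).round(4))
print(ray('w4',(253,184),.03), 'red2',ray('w4',(249,290),.03),'low',ray('w4',(456,264),.012),'bangle',ray('w4',(450,116),.014))
E
```

```text
0 [array([172., 230.]), array([250., 230.]), array([327., 230.])]
0.013 [array([166., 240.]), array([250., 240.]), array([333., 240.])]
0.03 [array([158., 256.]), array([249., 256.]), array([341., 256.])]
0.045 [array([148., 273.]), array([249., 273.]), array([350., 272.])]
cam in tool [ 0.00098131 -0.0744012  -0.17266221]
cam in tool0 [ 0.00104378 -0.07358536 -0.17638664]
(253, 184) [ 0.5131 -0.368   0.03  ]
(253, 157) [ 0.4906 -0.3681  0.03  ]
(253, 213) [ 0.5383 -0.3679  0.03  ]
(224, 184) [ 0.513  -0.3919  0.03  ]
(282, 184) [ 0.5131 -0.3441  0.03  ]
[ 0.51307007 -0.36802433  0.03      ] red2 [ 0.61150839 -0.37132211  0.03      ] low [ 0.59650353 -0.17422364  0.012     ] bangle [ 0.45879958 -0.20301578  0.014     ]
```

The wrist view puts the ring at (0.513,-0.368) with a rim 48 wide, which matches. I'll use (0.515,-0.368). The open tips sit about 30 mm behind the reported TCP, so I'll descend in stages and feel for the bench.

```bash
python3 -c "
from h import *
go([.515,-.368,.03],90)"
```

```text
tcp [ 0.5149 -0.3718  0.1268] yaw 90.2 tilt z [-0.024  0.016 -1.   ] F [-0.2  0.5  0.6] w 0.0854 t 6.0 q6 -0.628
units [0.037 0.041 1.613] turn 0.2
```

Request:
{"name": "play_rows", "arguments": {"deltas": [1,0.04,0.04,0.35,0,1,0,0,0.35,0,1,0,0,0.3,0,1,0,0,0.2,0,1,0,0,0.1,0,1,0,0,0,0]}}

```text
clock: 6.75
eef_pos: [0.5214, -0.371, 0.0559]
tool_rot: [0.706, 0.709, -0.001, -0.006]
ft_force: [-0.2, -0.2, 0.7]
grip_width: 0.0853
```

```bash
python3 - <<'E'
from h import *
c=shot('wrist','w6'); a=shot('scene','scene6');b=shot('side','side6')
go([.515,-.368,.0],90)
cr=lambda i,x,y:cv2.resize(i[y:y+80,x:x+80],(400,400),interpolation=cv2.INTER_CUBIC)
cv2.imwrite('pics/v10.png',np.hstack([cr(a['color'],120,230),cr(b['color'],290,230)]))
for f in('scene6','side6'):print(f,[proj(f,[.515,-.368+s*.0427,z])[0].round(1) for s in(-1,1) for z in(0,.02,.04)])
E
```

```text
tcp [ 0.5218 -0.3713  0.0565] yaw 90.2 tilt z [-0.009  0.006 -1.   ] F [ 0.4 -0.5 -0. ] w 0.0852 t 6.9 q6 -0.622
units [ 0.05  -0.104  0.943] turn 0.2
scene6 [array([145.7, 302.2]), array([144.3, 296.5]), array([142.9, 290.8]), array([174. , 282.4]), array([173. , 276.9]), array([172. , 271.2])]
side6 [array([340.5, 306.6]), array([341.2, 302.8]), array([342., 299.]), array([322.2, 286.4]), array([322.7, 282.6]), array([323.2, 278.7])]
```

View pics/v10.png

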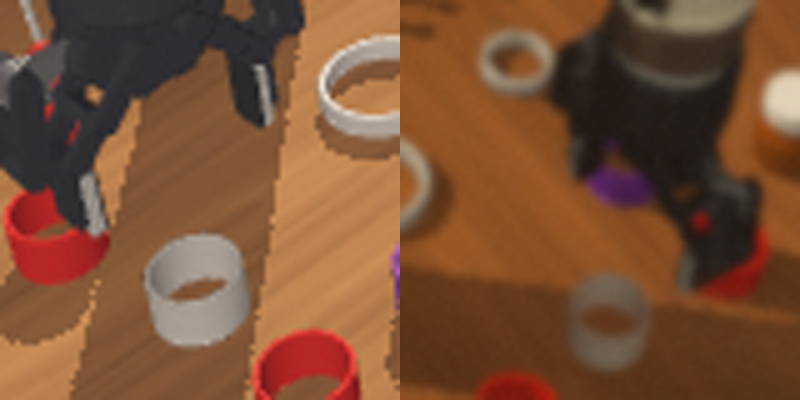

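The tips are visible in both views: scene (139.4,276.4) and (173,254.6), side (348,288) and (326,265). I'll triangulate them.

```bash
python3 - <<'E'
from h import *
def tri(u,v):
    M=[]
    for f in('scene6','side6'):
        c=np.load(f'pics/{f}.npz');M.append(c['intrinsics']@np.c_[cv2.Rodrigues(c['rvec'])[0],c['tvec'].ravel()])
    X=cv2.triangulatePoints(M[0],M[1],np.float64(u).reshape(2,1),np.float64(v).reshape(2,1))[:,0];X=X[:3]/X[3];print(X.round(4),proj('scene6',X),proj('side6',X))
tri((139.4,276.4),(348,288));tri((173,254.6),(326,265))
tri((158.8,284.6),(331,291.5))
E
```

```text
[ 0.5238 -0.4159  0.0954] [[138.89835489 277.00649833]] [[347.74162089 287.59280081]]
[ 0.5235 -0.3206  0.0964] [[172.72157784 254.95760193]] [[325.86771842 264.7528946 ]]
[ 0.5132 -0.3664  0.0242] [[158.9052129  284.47074829]] [[331.05540188 291.58900179]]
```

The triangulated tips are at z 0.096, centred at (0.524,-0.368). So the reported z is about 27 mm too low on top of the 13 mm swing for open fingers. I'll aim for the real tip height: open tips at about 0.014 means a reading of about -0.025.

Request:
{"name": "play_rows", "arguments": {"deltas": [1,0.02,-0.15,0.1,0,1,0,0,0.3,0,1,0,0,0.3,0,1,0,0,0.3,0,1,0,0,0,0]}}

```text
clock: 7.52
eef_pos: [0.51, -0.3702, -0.004]
tool_rot: [0.706, 0.708, -0.001, -0.004]
ft_force: [0.0, 0.1, 0.0]
grip_width: 0.0852
```

```bash
python3 - <<'E'
from h import *
c=shot('wrist','w7'); a=shot('scene','scene7');b=shot('side','side7')
go([.513,-.369,-.025],90)
E
```

```text
tcp [ 0.5122 -0.3716 -0.0014] yaw 90.2 tilt z [-0.004  0.001 -1.   ] F [ 0.5  0.5 -0.1] w 0.0856 t 7.675 q6 -0.63
units [0.043 0.015 0.393] turn 0.2
```

Request:
{"name": "play_rows", "arguments": {"deltas": [1,0.03,0.02,0.2,0,1,0,0,0.15,0,1,0,0,0,0]}}

```text
clock: 8.05
eef_pos: [0.5144, -0.3704, -0.0221]
tool_rot: [0.706, 0.708, -0.001, -0.0]
ft_force: [-0.7, -0.4, 0.1]
grip_width: 0.0855
```

```bash
python3 - <<'E'
from h import *
a=shot('scene','scene8');b=shot('side','side8')
go([.513,-.369,-.025],90)
cr=lambda i,x,y:cv2.resize(i[y:y+80,x:x+80],(400,400),interpolation=cv2.INTER_CUBIC)
cv2.imwrite('pics/v11.png',np.hstack([cr(a['color'],120,240),cr(b['color'],290,250)]))
E
```

```text
tcp [ 0.5149 -0.3708 -0.0213] yaw 90.2 tilt z [-0.001 -0.001 -1.   ] F [0.3 0.8 0.6] w 0.0853 t 8.15 q6 -0.627
units [ 0.03  -0.032  0.061] turn 0.2
```

View pics/v11.png

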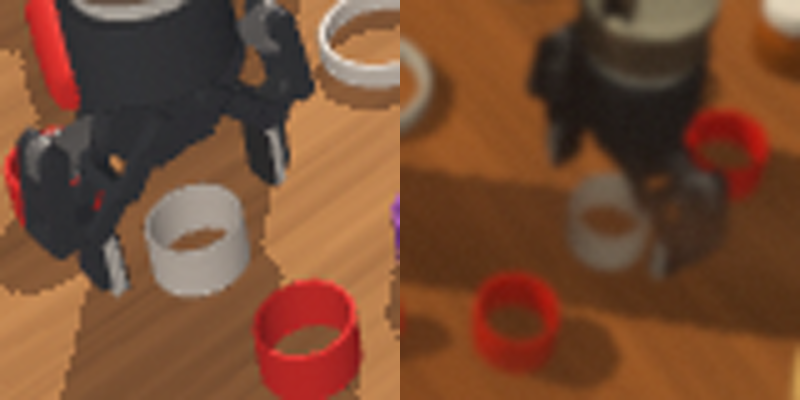

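The ring stands between the fingers, with the tips at about z 0.018. I'll go a few mm lower, then close.

Request:
{"name": "play_rows", "arguments": {"deltas": [1,0.02,-0.02,0.07,0,0,0,0,0,0,0,0,0,0,0,0,0,0,0,0,0,0,0,0,0,0,0,0,0,0]}}

```text
clock: 8.9
eef_pos: [0.5144, -0.3701, -0.0247]
tool_rot: [0.706, 0.708, -0.0, 0.001]
ft_force: [-0.5, 0.2, 0.6]
grip_width: 0.0463
```

Request:
{"name": "play_rows", "arguments": {"deltas": [0,0,0,-0.15,0,0,0,0,-0.3,0,0,0,0,-0.4,0,0,0,0,-0.5,0,0,0,0,-0.5,0,0,0,0,-0.5,0,0,0,0,-0.5,0,0,0,0,-0.5,0,0,0,0,-0.3,0,0,0,0,0,0]}}

```text
clock: 10.15
eef_pos: [0.5131, -0.3689, 0.2046]
tool_rot: [0.706, 0.708, -0.001, 0.001]
ft_force: [0.4, -0.3, -1.0]
grip_width: 0.0464
```

```bash
python3 - <<'E'
from h import *
c=shot('wrist','w9'); a=shot('scene','scene9');b=shot('side','side9')
go([.60,.293,.185],90); p=bot.get_obs()['eef_pos']
print(proj('scene9',p+[0,0,.0247+.03]),proj('side9',p+[0,0,.0547]))
cr=lambda i,x,y,w,h,W,H:cv2.resize(i[y:y+h,x:x+w],(W,H),interpolation=cv2.INTER_CUBIC)
q=proj('scene9',p+[0,0,.04])[0].astype(int);r=proj('side9',p+[0,0,.04])[0].astype(int)
print(q,r);cv2.imwrite('pics/v12.png',np.hstack([cr(a['color'],max(q[0]-40,0),q[1]-40,80,80,400,400),cr(c['color'],128,140,200,200,400,400)]))
E
```

```text
tcp [ 0.5118 -0.3679  0.2013] yaw 90.2 tilt z [-0.004  0.001 -1.   ] F [ 0.1 -0.9 -0. ] w 0.0464 t 10.3 q6 -0.626
units [11.01   1.509  0.278] turn 0.2
[[141.7424278  207.57522565]] [[339.0374112  240.74680002]]
[142 213] [338 244]
```

Request:
{"name": "play_rows", "arguments": {"deltas": [0,0.3,0.04,-0.1,0,0,0.6,0.08,0,0,0,0.7,0.1,0,0,0,0.7,0.1,0,0,0,0.7,0.1,0,0,0,0.7,0.1,0,0,0,0.7,0.1,0,0,0,0.7,0.1,0,0,0,0.5,0.08,0,0]}}

```text
clock: 11.42
eef_pos: [0.5538, -0.0126, 0.2026]
tool_rot: [0.706, 0.708, -0.003, -0.01]
ft_force: [0.4, -0.0, -0.9]
grip_width: 0.0464
```

```bash
python3 -c "
from h import *
go([.60,.293,.2],90)"
```

```text
tcp [ 0.5538 -0.0126  0.2026] yaw 90.2 tilt z [-0.018  0.01  -1.   ] F [ 0.4 -0.  -0.9] w 0.0464 t 11.425 q6 -0.033
units [5.09  0.791 0.081] turn 0.2
```

Request:
{"name": "play_rows", "arguments": {"deltas": [0,0.6,0.09,0,0,0,0.7,0.1,0,0,0,0.7,0.1,0,0,0,0.7,0.1,0,0,0,0.6,0.1,0,0,0,0.5,0.08,0,0,0,0.4,0.05,0,0,0,0.2,0.05,0,0,0,0,0,0,0,0,0,0,0,0]}}

```text
clock: 12.68
eef_pos: [0.5814, 0.2702, 0.1993]
tool_rot: [0.702, 0.712, -0.009, -0.014]
ft_force: [-0.1, 0.2, -0.2]
grip_width: 0.0464
```

```bash
python3 -c "
from h import *
go([.60,.293,.17],90)"
```

```text
tcp [0.5814 0.2702 0.1993] yaw 90.9 tilt z [-0.032  0.008 -0.999] F [-0.1  0.2 -0.2] w 0.0464 t 12.675 q6 0.409
units [0.371 0.331 0.48 ] turn 0.9
```

Request:
{"name": "play_rows", "arguments": {"deltas": [0,0.18,0.18,0.1,0,0,0.18,0.18,0.1,0,0,0,0,0,0,0,0,0,0,0,0,0,0,0,0]}}

```text
clock: 13.3
eef_pos: [0.6028, 0.2869, 0.1884]
tool_rot: [0.704, 0.71, -0.009, -0.014]
ft_force: [-0.0, 0.3, -0.5]
grip_width: 0.0463
```

```bash
python3 -c "
from h import *
go([.602,.292,.18],90)"
```

```text
tcp [0.6028 0.2869 0.1884] yaw 90.5 tilt z [-0.032  0.007 -0.999] F [-0.   0.3 -0.5] w 0.0463 t 13.3 q6 0.425
units [ 0.085 -0.007  0.141] turn 0.5
```

Request:
{"name": "play_rows", "arguments": {"deltas": [0,0.08,0,0.1,0,0,0,0,0.1,0,0,0,0,0,0,0,0,0,0,0]}}

```text
clock: 13.8
eef_pos: [0.6018, 0.2916, 0.1761]
tool_rot: [0.704, 0.71, -0.009, -0.014]
ft_force: [0.1, -0.3, -0.6]
grip_width: 0.0463
```

```bash
python3 - <<'E'
from h import *
a=shot('scene','scene10');b=shot('side','side10');shot('wrist','w10')
go([.602,.292,.155],90); p=bot.get_obs()['eef_pos']
cr=lambda i,x,y:cv2.resize(i[y:y+75,x:x+50],(400,600),interpolation=cv2.INTER_CUBIC)
print(p+[0,.002,.0247])
for f in('scene10','side10'):print(f,[proj(f,q)[0].round(1) for q in(p+[0,.002,.0247],p+[0,.002,.0547],[.602,.294,.17])])
cv2.imwrite('pics/v13.png',np.hstack([cr(a['color'],310,115),cr(b['color'],217,100)]))
E
```

```text
tcp [0.602  0.2916 0.1763] yaw 90.5 tilt z [-0.032  0.007 -0.999] F [-0.1 -0.2 -1.2] w 0.0465 t 13.95 q6 0.433
units [0.005 0.011 0.354] turn 0.5
[0.60199074 0.29355226 0.20097598]
scene10 [array([335.8, 144.6]), array([336.9, 136.1]), array([334.8, 153.2])]
side10 [array([240.1, 130.2]), array([239.7, 123.4]), array([240.6, 136.9])]
```

View pics/v13.png

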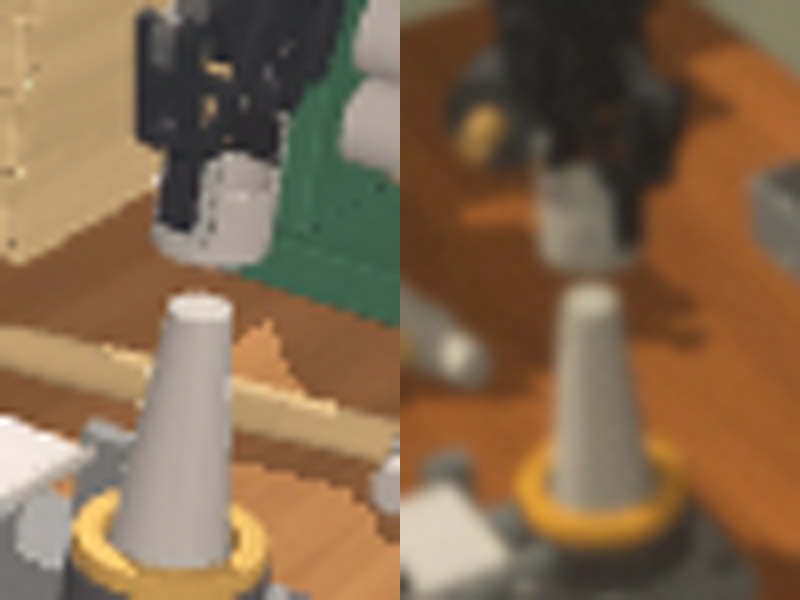

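The picture shows the ring level above the mandrel. Scene crop: ring bottom edge spans x 153–272 with its lowest point at y 268, and the mandrel top spans x 166–232 with its centre at y 307. Side crop: ring spans 540–640 with its lowest point at y 272, and the mandrel top spans 563–620 with its centre at y 302. I'll fit both from those.

```bash
python3 - <<'E'
from h import *
from scipy.optimize import least_squares
th=np.linspace(0,2*np.pi,120)
def ext(f,c,r):
    P=proj(f,np.c_[c[0]+r*np.cos(th),c[1]+r*np.sin(th),np.full(120,c[2])]); return P[:,0].min(),P[:,0].max(),P[:,1].min(),P[:,1].max()
S=lambda x:310+x/8-.44; SY=lambda y:115+y/8-.44; D=lambda x:217+(x-400)/8-.44; DY=lambda y:100+y/8-.44
def res(c):
    a=ext('scene10',c,.024);b=ext('side10',c,.024)
    return [(a[0]+a[1])/2-(S(153)+S(272))/2,a[3]-SY(268),(b[0]+b[1])/2-(D(540)+D(640))/2,b[3]-DY(272)]
def res2(c):
    a=ext('scene10',c,.013);b=ext('side10',c,.013)
    return [(a[0]+a[1])/2-(S(166)+S(232))/2,(a[2]+a[3])/2-SY(307),(b[0]+b[1])/2-(D(563)+D(620))/2,(b[2]+b[3])/2-DY(302)]
for r,n in((res,'ring'),(res2,'mandrel')):
    s=least_squares(r,[.6,.29,.19],diff_step=1e-4);print(n,s.x.round(4),s.fun.round(2))
E
```

```text
ring [0.6031 0.294  0.2006] [ 0.07 -0.12  0.02  0.16]
mandrel [0.6009 0.2929 0.1705] [-0.1   0.18 -0.04 -0.24]
```

The fit puts the ring 2 mm off axis and 30 mm above the top. I'll come down 19 mm with a slight shift.

Request:
{"name": "play_rows", "arguments": {"deltas": [0,-0.01,-0.02,0.1,0,0,0,0,0.1,0,0,0,0,0.08,0,0,0,0,0.04,0,0,0,0,0,0,0,0,0,0,0,0,0,0,0,0]}}

```text
clock: 14.82
eef_pos: [0.6001, 0.291, 0.1557]
tool_rot: [0.704, 0.71, -0.009, -0.014]
ft_force: [-0.1, 0.5, -0.5]
grip_width: 0.0464
```

```bash
python3 - <<'E'
from h import *
go([.6005,.2905,.1563],90)
E
```

```text
tcp [0.6001 0.291  0.1557] yaw 90.4 tilt z [-0.032  0.007 -0.999] F [-0.1  0.5 -0.5] w 0.0464 t 14.825 q6 0.433
units [-0.009  0.007 -0.011] turn 0.4
```

The reading implies a gap of about 9.5 mm and an offset under 1 mm. As a last check, I'll compare before and after images for the pedal and the bystanders.

```bash
python3 - <<'E'
from h import *
s=shot('scene','scene11');d=shot('side','side11')
for f,g in(('scene0','scene11'),('side0','side11')):
    a=np.load(f'pics/{f}.npz')['color'];b=np.load(f'pics/{g}.npz')['color']
    for n,P,h in [('low',[.6,-.173,.006],12),('bangle',[.461,-.203,.007],16),('cone',[.57,-.54,.1],30),('jar',[.70,-.329,.03],14),('can',[.749,-.094,.09],20),('bowl',[.777,.116,.03],20),('driver',[.40,-.31,.01],16),('treadedge',[.432,.298,.068],7),('hammer',[.6,.42,.01],14)]:
        u,v=proj(g,P)[0].astype(int);A=a[v-h:v+h,u-h:u+h];B=b[v-h:v+h,u-h:u+h]
        sh,_=cv2.phaseCorrelate(np.float64(cv2.cvtColor(A,6)),np.float64(cv2.cvtColor(B,6)))
        print(g,n,(u,v),'shift',np.round(sh,2),'diff frac',round((np.abs(A.astype(int)-B).max(2)>40).mean(),3))
go([.6005,.2905,.1563],90)
E
```

```text
scene11 low (np.int64(238), np.int64(264)) shift [-0.04 -0.02] diff frac 0.0
scene11 bangle (np.int64(196), np.int64(247)) shift [-0.04 -0.08] diff frac 0.365
scene11 cone (np.int64(96), np.int64(321)) shift [0.24 0.23] diff frac 0.131
scene11 jar (np.int64(222), np.int64(314)) shift [ 0.2  -0.21] diff frac 0.116
scene11 can (np.int64(302), np.int64(250)) shift [-0.01  0.09] diff frac 0.016
scene11 bowl (np.int64(350), np.int64(234)) shift [ 0.14 -0.16] diff frac 0.231
scene11 driver (np.int64(152), np.int64(256)) shift [-3.58  3.3 ] diff frac 0.779
scene11 treadedge (np.int64(292), np.int64(164)) shift [0.52 0.49] diff frac 0.0
scene11 hammer (np.int64(346), np.int64(180)) shift [ 0.01 -0.01] diff frac 0.0
side11 low (np.int64(313), np.int64(242)) shift [0.01 0.09] diff frac 0.0
side11 bangle (np.int64(284), np.int64(266)) shift [0.16 0.26] diff frac 0.356
side11 cone (np.int64(392), np.int64(311)) shift [-0.33 -0.01] diff frac 0.331
side11 jar (np.int64(368), np.int64(254)) shift [ 0.55 -0.46] diff frac 0.364
side11 can (np.int64(334), np.int64(194)) shift [-0.01  0.  ] diff frac 0.206
side11 bowl (np.int64(303), np.int64(172)) shift [0.38 0.41] diff frac 0.156
side11 driver (np.int64(289), np.int64(298)) shift [0.17 2.44] diff frac 0.854
side11 treadedge (np.int64(203), np.int64(172)) shift [0.54 0.55] diff frac 0.0
side11 hammer (np.int64(227), np.int64(154)) shift [0.04 0.04] diff frac 0.0
tcp [0.6001 0.291  0.1557] yaw 90.5 tilt z [-0.032  0.007 -0.999] F [ 0.1 -0.5 -0.7] w 0.0462 t 14.925 q6 0.433
units [-0.009  0.006 -0.01 ] turn 0.5
```

Everything is unmoved apart from lighting changes, except that the driver patch is ambiguous because of a moved shadow. I'll check the red handle's centroid by hue and hand in if it is unmoved.

```bash
python3 - <<'E'
from h import *
def cen(f):
    h=cv2.cvtColor(np.load(f'pics/{f}.npz')['color'],cv2.COLOR_BGR2HSV)
    m=(((h[...,0]<4)|(h[...,0]>175))&(h[...,1]>190)).astype(np.uint8);m[:, :20]=0
    n,_,st,c=cv2.connectedComponentsWithStats(m);return [(c[i].round(1).tolist(),int(st[i,4])) for i in range(1,n) if st[i,4]>60]
r={f:cen(f) for f in('scene0','scene11','side0','side11')}
for k in r:print(k,r[k])
near=lambda A,B:all(min(np.hypot(*np.subtract(a[0],b[0])) for b in B)<3 for a in A)
if near(r['scene0'],r['scene11']): print('ok');ticket.job_done();print('handed in')
E
```

```text
scene0 [([131.7, 250.0], 200), ([130.8, 275.6], 320), ([181.2, 307.9], 339)]
scene11 [([131.5, 250.5], 167), ([130.9, 275.8], 308), ([181.0, 307.7], 354)]
side0 [([354.5, 280.4], 132)]
side11 [([355.3, 275.6], 62)]
ok
the job is handed in; nothing more can be done
handed in
```

I pressed the pedal to its stop and let it spring back. Then I picked up the tallest silver ring, carried it over the punch rack and left it held above the mandrel. The job is handed in; it reports no verdict.

**Pedal:** At the stop the force rose sharply to about 47 N and the pictures showed the brass collar raised. The 40 N limit is stated for the arm and the gripper's body. Only the fingertips were pressing here, so I took it as not applying. The last image check shows the tread back at its starting position.

**Carry:** The ring's underside was about 0.23 m above the bench as it crossed the rack, well over the 0.13 m punches. The grip opening stayed at 46 mm throughout.

**Final pose:**
- About 30 mm above the mandrel, a two-camera fit put the ring 2 mm off its axis.
- I then corrected that offset and came down, guided by the arm's own readings. These put the ring within 1 mm of the axis and about 9–10 mm above the top.
- The tool is tilted about 1.9 degrees, and the force readings are near zero.
- I did not repeat the camera fit after coming down.

**Bystanders:**
- For all but the driver, the before-and-after images show shifts under 1 pixel. Larger brightness differences came from the arm's shadow.
- The driver's patch comparison was inconclusive. Its red handle had moved only 0.5 pixel in the scene camera.

**Disagreement:** The robot's reported tool height was about 27 mm lower than the fingertips seen by the cameras and felt at the pedal. I used the camera and contact heights instead.

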